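Fetch a counting tub from the revolving rack

ROBOT

A 6-joint arm with a two-finger parallel gripper is mounted at the origin on the work surface. World frame = base frame: x ahead of the robot, y to its left, z up, the work surface at z = 0. Lengths are in m, angles in degrees, forces in N, time in s.
With the tool pointing down it reaches from about 0.325 to 0.9 m from the base axis. Payload 6.1 kg.
Tool frame: the origin (TCP) lies midway between the tips of the shut fingers; the grasp point (between the pads) lies 19 mm behind it (r.pinch_z is the distance from the TCP to the grasp point, in m); x points along the fingers, z is the direction in which the jaws open and shut, and the axes are right-handed (so a half turn about x gives the same grasp; the last joint's range is limited). The gripper opens to 85 mm and grips with 20 to 120 N. Pads are 22 mm wide; open, the fingers measure 114 mm over their backs; the gripper's body (76 mm by 85 mm) begins 54 mm behind the grasp point. The pads swing forward as they close: fully open they stand 13 mm farther back than shut.
Start: joints at [-82.225, 12.628, 87.462, -0, 79.91, -7.225], TCP at [0.162, -0.604, 0.194] pointing down, gripper open.
Joint ranges: [-170.65, 170.65], [-52.31, 119.04], [5.05, 147.46], [-71.25, 251.25], [11.57, 151.72], [-153.62, 153.62]. Speed limits (degrees/s): [147.25, 147.25, 172.46, 180, 180, 180].

INTERFACE

Orientations are given as a 3x3 rotation matrix whose columns are the frame's x, y, z axes.
In Python, from cell import r, cams, job gives the robot as it stands.
- The arm moves only by the tool jog_arm, never from a script. Its argument "moves" is text: rows parted by semicolons, each of 7 numbers parted by spaces: the shift along the tool's x, y, z in mm, then the turn, a rotation vector about the tool's x, y, z in degrees, then the finger opening in mm, from 0 to 85.4. A call has 1 to 8 rows; each row shifts and turns the commanded pose from where the row before left it, along the tool's axes as they then stand; what a row does not reach is not made up. A row lasts 1/12 s, in which the tool goes at most 41.7 mm and 7.16 degrees, less where a joint would pass 70% of its speed; a pose out of reach is approached as far as the arm can. A call is refused whole if a number of a shift passes 41.7 or a number of a turn 7.16, either way. A call with a gripper value outside its range is refused whole. The fingers move at their own pace and stop on an object; "force" is the grip in N (left out, the last holds). Time passes only in rows, so rows that do not move let the fingers close. It gives the time, the measured TCP pose, the force and the opening at its end, in the units of the state.
- r.get_obs(): the state, without advancing time (a new reading comes with each control period).
- cams.grab_frame(name): name is "scene" or "top" or "wrist"; returns (picture, depth): 400x640x3 uint8, red, green, blue; 400x640 float32, m along the optical axis (not along the pixel's ray), 0 where there is no reading.
- cams.camera_params(name): a dict with "fov_y" (degrees; the focal length in pixels is half the picture's height over the tangent of half this angle, whatever the lens; pixels are square), "cx", "cy" (the principal point, pixels), "dist_coeffs" ([k1, k2, p1, p2, k3] as OpenCV has them; the pictures are not rectified), "world_from_camera" (4x4, takes a point from camera to world coordinates). Camera axes: x right, y down, z forward; pixel columns grow to the right and rows downward; lengths in m; the calibration is good to about 2 mm. A picture is of the moment at which its call begins: read the wrist's pose just before it. camera_params takes no time and is no camera call; for the wrist camera it gives the pose at the moment of the call.
- job.job_done(): hands the job in, once; it reports no verdict.
The state is a dict: "time_s": time; "joint_pos": joint angles; "qd": joint speeds; "joint_torque": joint torques, N m; "eef_pos": TCP position; "ee_rot": TCP orientation; "contact_force": force on the tool from outside, world axes, zero at the start; "wrist_torque": the same for the moment, N m; "opening": opening from 0.0 (shut) to 1.0 (fully open).
Only numpy, scipy, OpenCV 4.12 (cv2) and the standard library are available. Lean on these libraries where they do the work, as an engineer would, in place of code of your own. Each camera call takes 0.05 s, during which the arm holds its last target.

TASK

Turn the revolving rack until the stack of yellow tubs faces straight to the front, towards the robot, and leave it standing there; its dividers can be pushed at the rim, but do not drag it round by the tubs. Then lift just the top yellow tub straight up out of the stack and set it down gently, upright, in the middle of the counting scale's platform. Leave the other tubs nested and every other thing in its place.

Things in the scene. Friction and masses are not known exactly. Their poses are not given: they have to be found in the camera images.
- tray: the revolving rack's turning tray; origin on the rack's axis at the tray's floor, z up, x axis opposite the yellow tubs' bay: they face the front when its x axis lies along world +x. Turns endlessly with light friction (0.22 N m), stays where left, runs on a few degrees. Bay centre lines stand 180 + 60k degrees counter-clockwise of its x axis (k=0 yellow, 2 blue, 4 empty, others fittings), dividers at 210 + 60k
- hub (a point): point on the rack's upright axis, level with the tops of its dividers, 135 mm above the bench. Six upright steel dividers, 3 mm thick, 80 mm high, run from the hub post (42 mm thick, with a black cap 26 mm above the dividers) to the rim, each ending in an 8 mm round edge 165 mm from the axis; they part six open bays. Pushing a divider sideways there turns the tray
- rack: the revolving rack's fixed dark foot; origin on the bench, on the rack's axis; its -x axis points straight to the front, the robot's side. It carries a round grey tray of 170 mm radius, floor 55 mm above the bench, with an 18 mm high lip round the rim
- tub_top_mid (a point): top tub of the yellow stack, to be fetched: square plastic, 62 x 62 mm, 66 mm high, 50 to 100 g; upright 26 mm band (walls 2.5 mm) over a tapered body that narrows to 44 mm. Nested, its shoulder rests on the next rim and only the band shows. Point: its centre, 33 mm below the rim; z up, x, y square to its sides. Starts about 105 mm from the rack's axis, square to its bay within 4 degrees
- tub_middle_mid (a point): middle yellow tub, like the top one and 26 mm lower, to stay behind; its centre, half-way up, 33 mm below its rim
- tub_low_mid (a point): lowest yellow tub, like the others, standing on the tray, to stay behind; its centre, half-way up. The stack of three is 118 mm high
- blue_low_mid (a point): lower of two nested blue tubs in another bay, same sizes as the yellow ones; its centre, half-way up
- blue_top_mid (a point): upper blue tub; its centre, half-way up; the blue stack is 92 mm high
- elbow_mid (a point): white plastic pipe elbow lying in a bay, about 70 x 70 mm, 38 mm high; a point near its middle, 19 mm above its underside
- tee_mid (a point): copper pipe tee lying in a bay, 84 x 64 mm, 40 mm high; where its pipes cross, 20 mm above its underside
- valve_mid (a point): brass valve with a red handwheel of 62 mm, standing in a bay, 80 mm long and 77 mm high; on the wheel's axis, 38 mm above its underside
- platform (a point): centre of the top of the counting scale's square steel platform, 180 x 180 mm, 78 mm above the bench; x, y square to it. The grey scale under it reaches 105 mm to either side, 100 mm beyond the platform's centre, and with keypad and display 175 mm towards the robot, all lower than the platform
- can_mid (a point): green and grey spray can with a white cap, upright, 72 mm thick and 210 mm high; its centre
- carton_mid (a point): upright cardboard carton 85 x 115 mm, 185 mm high; its centre, x axis along the 85 mm side
- sealant_mid (a point): white squeeze bottle with a blue collar and a thin nozzle, upright, 52 mm thick and 190 mm high, beside the rack at its front right; its centre
- wrench_mid (a point): wrench, 200 mm long, lying on the bench near the robot; its middle, long axis x
- tape_mid (a point): black tape roll, 100 mm across, lying flat, 48 mm high; its centre
Mind the look-alikes: they are no part of the job. Leave any green, turquoise or white look-alike of the part that bears tub_middle_mid alone.

How it is judged (in metres and radians):
On the way, in this order (a step that is already met when the one before it is completed fails the run):
1. the yellow stack, all three tubs still nested, stands at the front of the rack (within 25 mm of the line from the rack's axis straight towards the robot) and the tray is still (y of tub_low_mid in the frame of rack between -0.025 and 0.025 m and x of tub_low_mid in the frame of rack below -0.075 m and horizontal distance between tub_middle_mid and tub_low_mid below 0.008 m and z of tub_middle_mid in the frame of tub_low_mid between 0.02 and 0.032 m and horizontal distance between tub_top_mid and tub_middle_mid below 0.008 m and z of tub_top_mid in the frame of tub_middle_mid between 0.02 and 0.032 m and angular speed of tray below 0.05 rad/s), for 0.3 s.
2. with the stack still at the front, the top tub is drawn up out of the next one, upright, and the other two stay nested on the tray (y of tub_low_mid in the frame of rack between -0.03 and 0.03 m and x of tub_low_mid in the frame of rack below -0.075 m and horizontal distance between tub_middle_mid and tub_low_mid below 0.008 m and z of tub_middle_mid in the frame of tub_low_mid between 0.02 and 0.032 m and z of tub_top_mid in the frame of tub_middle_mid above 0.07 m and angle between tub_top_mid's own z axis and vertical below 0.25 rad), for 0.1 s.
At the end, for the whole second after the job is handed in: The top yellow tub stands upright (within 5 degrees), at rest, on the scale's platform, its centre within 30 mm of the platform's centre; the two other yellow tubs stand nested on the tray, at the front of the rack within 30 mm of the line straight towards the robot, and the tray is still (horizontal distance between tub_top_mid and platform below 0.03 m and height (world z) of tub_top_mid between 0.105 and 0.117 m and angle between tub_top_mid's own z axis and vertical below 0.08 rad and linear speed of tub_top below 0.02 m/s and y of tub_low_mid in the frame of rack between -0.03 and 0.03 m and x of tub_low_mid in the frame of rack below -0.075 m and horizontal distance between tub_middle_mid and tub_low_mid below 0.008 m and z of tub_middle_mid in the frame of tub_low_mid between 0.02 and 0.032 m and height (world z) of tub_low_mid between 0.083 and 0.094 m and angular speed of tray below 0.05 rad/s); the robot touches nothing.
It fails at once if the top yellow tub is dropped or thrown (moves at more than 0.4 m/s with no finger on it) (contact force between tub_top and the fingers below 0.02 N and linear speed of tub_top above 0.4 m/s).
It fails at once if the top yellow tub is tipped by more than 35 degrees, or any tub is pushed or gripped by the fingers (over 3 N) while the yellow stack is not at the front (angle between tub_top_mid's own z axis and vertical above 0.61 rad or (not (y of tub_low_mid in the frame of rack between -0.04 and 0.04 m and x of tub_low_mid in the frame of rack below -0.075 m) and contact force between any of tub_top, tub_low, tub_middle, blue_low, blue_top and the fingers above 3 N)).
It fails at once if one of the other four tubs is lifted by more than 12 mm, tipped by more than 20 degrees or pushed out of its bay (height (world z) of any of tub_low_mid, blue_low_mid above 0.1 m or angle between any of tub_low_mid, tub_middle_mid, blue_low_mid, blue_top_mid's own z axis and vertical above 0.35 rad or horizontal distance between any of tub_low_mid, tub_middle_mid, blue_low_mid, blue_top_mid and hub above 0.135 m or horizontal distance between any of tub_low_mid, tub_middle_mid, blue_low_mid, blue_top_mid and hub below 0.07 m or height (world z) of any of tub_middle_mid, blue_top_mid above 0.126 m).
It fails at once if the elbow, tee or valve leaves its bay (height (world z) of any of elbow_mid, tee_mid, valve_mid above 0.13 m or horizontal distance between any of elbow_mid, tee_mid, valve_mid and hub above 0.16 m).
It fails at once if the can, carton, bottle, wrench or tape roll on the bench is pushed more than 20 mm or knocked over (distance of any of can_mid, carton_mid, sealant_mid, wrench_mid, tape_mid from where it was at the start of the episode above 0.02 m or angle between any of can_mid, carton_mid, sealant_mid, wrench_mid, tape_mid's own z axis and vertical above 0.35 rad).
It also fails if it takes over 72 s, if anything falls off the work surface, if the arm or the gripper's body presses on something with over 40 N, if the wrist force passes 120 N, or if a joint passes its speed limit or range.

## Working session

There is one attempt and no reset: what is moved stays moved. The work goes in short steps, Python scripts to look and compute and a tool call to move; the robot and the scene stay as the last step left them, time stands still between calls to the robot, and variables do not carry over. Pictures are saved under pics/ and viewed, and the job is handed in when it is done.

Besides the shell and the picture viewer there is one more tool, called after "Emit:" in YAML: its name, and indented under it one key for each argument. jog_arm: Moves the arm, as the interface text tells. Its arguments: {"type":"object","properties":{"moves":{"type":"string"},"force":{"type":"number"}},"required":["moves"]}

```bash
mkdir -p pics; ls; python3 - <<'E'
from cell import r,cams,job
import cv2,numpy as np
print(r.get_obs())
for n in ["scene","top"]:
    p,d=cams.grab_frame(n); cv2.imwrite(f"pics/{n}0.png",p[:,:,::-1]); np.savez(f"{n}0.npz",p=p,d=d)
    print(n,cams.camera_params(n))
E
```

```text
pics
{'time_s': 0.0, 'joint_pos': array([-8.22246829e+01,  1.26761854e+01,  8.75242549e+01, -4.50936124e-04,
        7.99089590e+01, -7.22464811e+00]), 'qd': array([-0.06886154,  0.07840061, -0.02209791, -0.01743993, -0.02940086,
        0.01593315]), 'joint_torque': array([-5.66265553e-04, -4.96898603e+01, -3.89394915e+01, -2.16183689e-04,
        1.10029182e-02,  2.91920003e-05]), 'eef_pos': array([ 0.1616691 , -0.60304811,  0.19250304]), 'ee_rot': array([[-2.65994542e-04,  9.65925655e-01,  2.58819546e-01],
       [ 1.89077420e-03,  2.58819578e-01, -9.65923833e-01],
       [-9.99998177e-01,  2.32438852e-04, -1.89519190e-03]]), 'contact_force': array([-0.70054297, -0.87292861, -0.30000829]), 'wrist_torque': array([-0.02293429, -0.0250539 ,  0.02185568]), 'opening': 1.0010862642225682}
scene {'fov_y': 43.621257874767245, 'cx': 314.6409038723694, 'cy': 200.90742109352843, 'dist_coeffs': array([0.05394817, 0.        , 0.        , 0.        , 0.        ]), 'world_from_camera': array([[-0.78917784,  0.42903412, -0.43946337,  1.03668802],
       [ 0.61391994,  0.53087146, -0.58418986,  0.7424084 ],
       [-0.01733882, -0.73082503, -0.68234459,  0.93099243],
       [ 0.        ,  0.        ,  0.        ,  1.        ]])}
top {'fov_y': 56.31687016263299, 'cx': 320.1998024022123, 'cy': 204.53527906160375, 'dist_coeffs': array([0.01665211, 0.        , 0.        , 0.        , 0.        ]), 'world_from_camera': array([[ 0.01466348, -0.99859994,  0.05082455,  0.45418632],
       [-0.99980462, -0.01396938,  0.01398518,  0.02741641],
       [-0.01325561, -0.0510197 , -0.99860967,  1.09447292],
       [ 0.        ,  0.        ,  0.        ,  1.        ]])}
```

View pics/scene0.png

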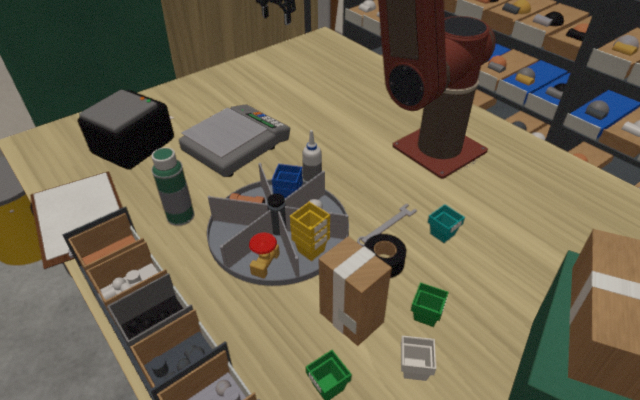

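View pics/top0.png

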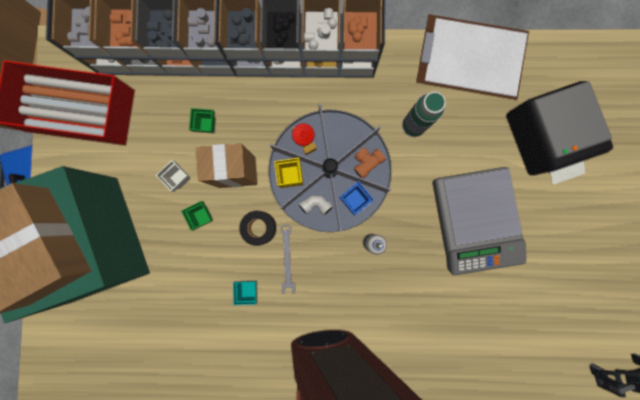

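The top view (up = world +x, left = +y) shows the hub at about (331,168), the yellow stack at (288,172) on the rack's left and blue at (356,198). The elbow is at (316,205), the scale platform at (480,208), the sealant at (375,243) and the carton at (225,165). Green, turquoise and white look-alike tubs lie loose on the left of the bench. I'll measure next.

```bash
cat > h.py <<'E'
import numpy as np,cv2
from cell import r,cams,job
def K(c):
    f=200/np.tan(np.radians(c['fov_y']/2)); return np.array([[f,0,c['cx']],[0,f,c['cy']],[0,0,1]])
def rays(c,uv):
    n=cv2.undistortPoints(np.array(uv,float).reshape(-1,1,2),K(c),c['dist_coeffs'])[:,0]
    return np.c_[n,np.ones(len(n))]
def plane(c,uv,z):
    T=c['world_from_camera'];d=rays(c,uv)@T[:3,:3].T;o=T[:3,3]
    return o+d*((z-o[2])/d[:,2:3])
def cloud(c,d):
    v,u=np.mgrid[:d.shape[0],:d.shape[1]]
    R=rays(c,np.c_[u.ravel(),v.ravel()])*d.ravel()[:,None]
    P=R@c['world_from_camera'][:3,:3].T+c['world_from_camera'][:3,3]
    P[d.ravel()<=0]=np.nan
    return P.reshape(*d.shape,3)
def proj(c,P):
    T=np.linalg.inv(c['world_from_camera'])
    return cv2.projectPoints(np.array(P,float).reshape(-1,1,3),cv2.Rodrigues(T[:3,:3])[0],T[:3,3],K(c),c['dist_coeffs'])[0][:,0]
def yellow(p):
    h=cv2.cvtColor(p,cv2.COLOR_RGB2HSV); return cv2.inRange(h,(22,150,90),(32,255,255))
E
python3 - <<'E'
from h import *
f=np.load('top0.npz');p,d=f['p'],f['d'];c=cams.camera_params('top');P=cloud(c,d)
cv2.imwrite('pics/crop1.png',cv2.resize(p[90:260,250:420],None,fx=3.5,fy=3.5,interpolation=cv2.INTER_CUBIC)[:,:,::-1])
cv2.imwrite('pics/crop2.png',cv2.resize(p[150:280,360:540],None,fx=4,fy=4,interpolation=cv2.INTER_CUBIC)[:,:,::-1])
def st(name,m,zlo,zhi):
    q=P[(m>0)&(P[...,2]>zlo)&(P[...,2]<zhi)]
    if len(q)==0: print(name,'none');return
    rc=cv2.minAreaRect((q[:,:2]*1000).astype(np.float32)); print(name,len(q),np.round(rc[0],1),np.round(rc[1],1),round(rc[2],1),'zmed',np.round(np.median(q[:,2]),3), 'max',q[:,2].max())
def box(u0,v0,u1,v1):
    m=np.zeros(d.shape,np.uint8);m[v0:v1,u0:u1]=1;return m
h=cv2.cvtColor(p,cv2.COLOR_RGB2HSV)
print(h[172,288],h[160,288])
st('yellow',(h[...,0]>20)&(h[...,0]<32)&(h[...,1]>180)&(box(268,150,308,195)>0),.165,.18)
st('cap',box(320,155,342,180),.15,.17)
st('platform',box(425,160,530,280),.07,.085)
st('scalebody',box(425,160,535,280),.02,.09)
st('bottle',box(360,230,390,256),.03,.3)
st('can',box(400,90,450,137),.15,.3)
st('carton',box(190,140,258,190),.17,.2)
st('tray rim lip',box(265,105,395,235),.065,.078)
st('dividers',box(265,105,395,235),.13,.14)
st('blue',(h[...,0]>100)&(h[...,0]<125)&(h[...,1]>150)&(box(335,180,380,220)>0),.137,.16)
E
```

```text
[ 27 243 212] [ 26 236 135]
yellow 102 [582.8 121.2] [61.9 61.4] 9.6 zmed 0.171 max 0.1759506108699238
cap 188 [601.4  17.2] [38.3 35.4] 0.6 zmed 0.158 max 0.16411177627555573
platform 4479 [ 496. -399.] [201.2 183.3] 10.4 zmed 0.077 max 0.08359762334902765
scalebody 7936 [ 482.  -438.6] [285.5 287.3] 10.2 zmed 0.075 max 0.08359762334902765
bottle 378 [ 403.6 -105.2] [50.1 51.1] 45.9 zmed 0.131 max 0.19221173973132244
can 767 [ 744.8 -225.9] [70.9 60.9] 45.8 zmed 0.205 max 0.21357287770527444
carton 1692 [602.5 289.8] [ 87.3 117.4] 5.4 zmed 0.185 max 0.19018016019686512
tray rim lip 762 [602.5  16.8] [337.3 338.8] 87.4 zmed 0.073 max 0.07791895461254028
dividers 707 [599.7  16. ] [332.  292.6] 9.3 zmed 0.134 max 0.1399648615817809
blue 52 [521.6 -51.2] [58.1 61. ] 40.6 zmed 0.146 max 0.14897831901243763
```

View pics/crop1.png

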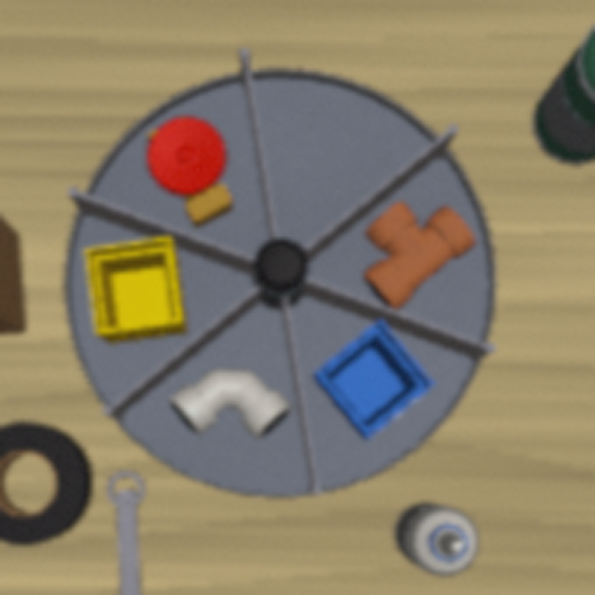

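View pics/crop2.png

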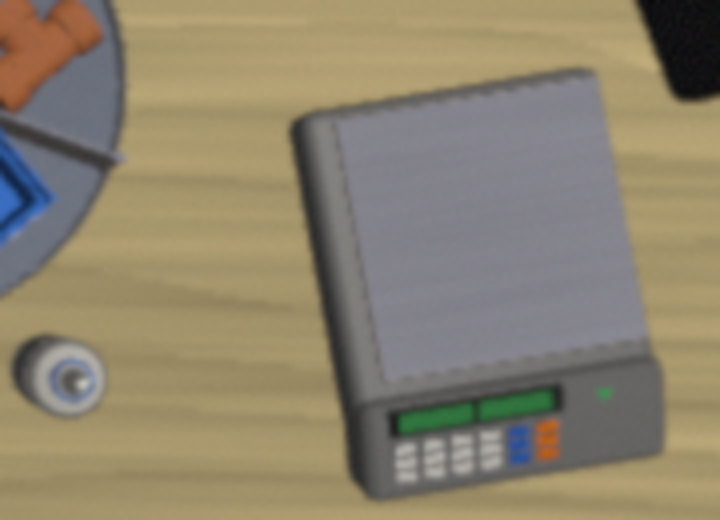

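```bash
python3 - <<'E'
from h import *
c=cams.camera_params('top')
tips=np.array([(77,194),(244,54),(452,131),(488,350),(318,490),(112,412)])/3.5+[250,90]
q=plane(c,tips,.135)[:,:2]*1000
h=np.array([602,17])
for t in (q-h): print(np.round(t,1),np.hypot(*t).round(1),np.degrees(np.arctan2(t[1],t[0])).round(1)%360)
print(q.mean(0))
E
```

```text
[ 52.8 151.2] 160.2 70.7
[159.4  28.9] 162.0 10.3
[ 103.1 -125.9] 162.7 309.3
[ -59.1 -153.4] 164.4 248.9
[-163.5  -30. ] 166.2 190.4
[-108.5  122. ] 163.3 131.7
[599.35797232  15.80194723]
```

Emit:
jog_arm:
  moves: "-7 0 0 -7.1 0 0 0; -7 0 0 -7.1 0 0 0; -7 0 0 -7.1 0 0 0; -7 0 0 -7.1 0 0 0; -7 0 0 -7.1 0 0 0; -7 0 0 -7.1 0 0 0; -7 0 0 -7.1 0 0 0; -7 0 0 -7.1 0 0 0"
  force: 25

```text
time_s: 0.77
eef_pos: [0.1617, -0.6033, 0.2493]
ee_rot: [[-0.0, 0.306, 0.952], [0.001, 0.952, -0.306], [-1.0, 0.001, -0.001]]
contact_force: [-0.3, -1.0, -0.4]
opening: -0.003
```

Emit:
jog_arm:
  moves: "-7 0 0 -7.1 0 0 0; -7 0 0 -7.1 0 0 0; 0 0 0 -4 0 0 0"

```text
time_s: 1.02
eef_pos: [0.1618, -0.6042, 0.2649]
ee_rot: [[0.0, -0.006, 1.0], [-0.002, 1.0, 0.006], [-1.0, -0.002, 0.0]]
contact_force: [0.3, 0.3, 0.7]
opening: -0.001
```

Emit:
jog_arm:
  moves: "0 35 16 0 0 0 0;0 35 16 0 0 0 0;0 35 16 0 0 0 0;0 35 16 0 0 0 0;0 35 16 0 0 0 0;0 35 16 0 0 0 0;0 35 16 0 0 0 0;0 35 16 0 0 0 0"

```text
time_s: 1.68
eef_pos: [0.29, -0.3218, 0.2632]
ee_rot: [[-0.0, 0.001, 1.0], [0.0, 1.0, -0.001], [-1.0, 0.0, -0.0]]
contact_force: [0.8, -0.2, -0.7]
opening: 0.002
```

Emit:
jog_arm:
  moves: "0 35 16 0 0 0 0;0 35 16 0 0 0 0;0 35 16 0 0 0 0;0 35 16 0 0 0 0;0 35 16 0 0 0 0;0 35 16 0 0 0 0;0 35 16 0 0 0 0;0 35 16 0 0 0 0"

```text
time_s: 2.35
eef_pos: [0.4179, -0.0417, 0.2635]
ee_rot: [[0.0, -0.0, 1.0], [-0.0, 1.0, 0.0], [-1.0, -0.0, 0.0]]
contact_force: [-0.4, -1.2, 0.3]
opening: 0.001
```

Emit:
jog_arm:
  moves: "0 35 13 0 0 0 0;0 33 12 0 0 0 0;0 0 0 0 0 0 0;0 0 0 0 0 0 0"

```text
time_s: 2.68
eef_pos: [0.4426, 0.0261, 0.263]
ee_rot: [[-0.001, -0.004, 1.0], [0.0, 1.0, 0.004], [-1.0, 0.0, -0.001]]
contact_force: [-0.2, -0.2, -0.2]
opening: -0.001
```

Emit:
jog_arm:
  moves: "30 0 0 0 0 0 0;30 0 0 0 0 0 0;30 0 0 0 0 0 0;30 0 0 0 0 0 0;20 0 0 0 0 0 0;10 0 0 0 0 0 0;0 0 0 0 0 0 0;0 0 0 0 0 0 0"

```text
time_s: 3.35
eef_pos: [0.4428, 0.0235, 0.114]
ee_rot: [[-0.0, 0.001, 1.0], [-0.0, 1.0, -0.001], [-1.0, -0.0, -0.0]]
contact_force: [0.9, -0.3, 0.0]
opening: 0.002
```

```bash
python3 - <<'E'
from h import *
p,d=cams.grab_frame('scene'); cv2.imwrite('pics/s1.png',cv2.resize(p[100:300,170:440],None,fx=2.8,fy=2.8)[:,:,::-1])
# arc waypoints
h=np.array([601,16.5]);R=160
pos=np.array([442.6,26.1])
a=np.radians(np.arange(180,276,6))
W=h+R*np.c_[np.cos(a),np.sin(a)]
print(np.round(np.diff(np.vstack([pos,W]),axis=0)[:,::-1],0))
E
```

```text
[[-10.  -2.]
 [-17.   1.]
 [-17.   3.]
 [-16.   4.]
 [-16.   6.]
 [-15.   8.]
 [-14.   9.]
 [-13.  11.]
 [-12.  12.]
 [-11.  13.]
 [ -9.  14.]
 [ -8.  15.]
 [ -6.  16.]
 [ -4.  16.]
 [ -3.  17.]
 [ -1.  17.]]
```

View pics/s1.png

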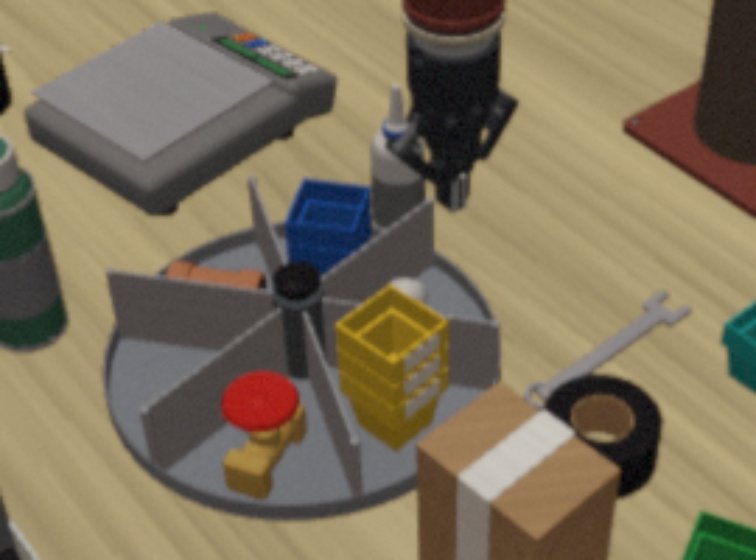

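```bash
python3 - <<'E'
from h import *
h=np.array([601,16.5]);R=159
pos=np.array([442.8,23.5])
a=np.radians(list(np.arange(182,255,4))+[257,259,261])
W=h+R*np.c_[np.cos(a),np.sin(a)]
print(np.round(np.diff(np.vstack([pos,W]),axis=0)[:,::-1],0).tolist())
E
```

```text
[[-13.0, -1.0], [-11.0, 1.0], [-11.0, 2.0], [-11.0, 2.0], [-11.0, 3.0], [-10.0, 4.0], [-10.0, 5.0], [-10.0, 5.0], [-9.0, 6.0], [-9.0, 7.0], [-9.0, 7.0], [-8.0, 8.0], [-7.0, 8.0], [-7.0, 9.0], [-6.0, 9.0], [-6.0, 10.0], [-5.0, 10.0], [-4.0, 10.0], [-3.0, 11.0], [-2.0, 8.0], [-1.0, 5.0], [-1.0, 5.0]]
```

Emit:
jog_arm:
  moves: "0 -8 -1 0 0 0 0;0 -8 0 0 0 0 0;0 -9 1 0 0 0 0;0 -10 2 0 0 0 0;0 -11 2 0 0 0 0;0 -10 3 0 0 0 0;0 -10 4 0 0 0 0;0 -10 5 0 0 0 0"

```text
time_s: 4.07
eef_pos: [0.4591, -0.053, 0.1136]
ee_rot: [[-0.0, 0.001, 1.0], [-0.0, 1.0, -0.001], [-1.0, -0.0, -0.0]]
contact_force: [-0.0, 1.0, 0.2]
opening: -0.001
```

```bash
python3 - <<'E'
from h import *
p,d=cams.grab_frame('top'); cv2.imwrite('pics/t2.png',cv2.resize(p[90:260,250:420],None,fx=3.5,fy=3.5)[:,:,::-1]);print(r.get_obs()['eef_pos'])
E
```

```text
[ 0.46016157 -0.05453164  0.11383867]
```

View pics/t2.png

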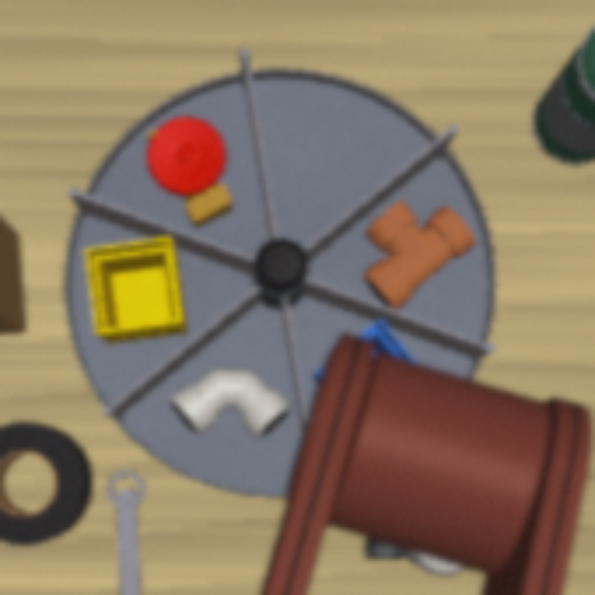

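```bash
python3 - <<'E'
from h import *
p,d=cams.grab_frame('scene'); cv2.imwrite('pics/s2.png',cv2.resize(p[100:300,170:440],None,fx=2.8,fy=2.8)[:,:,::-1])
c=cams.camera_params('scene');print(proj(c,[[.46,-.0545,.114],[.438,-.0135,.135],[.601,.0165,.161]]))
p,d=cams.grab_frame('wrist'); cv2.imwrite('pics/w2.png',p[:,:,::-1])
E
```

```text
[[306.82337021 172.16516768]
 [323.5363652  170.29535694]
 [275.87835077 196.71875277]]
```

View pics/s2.png

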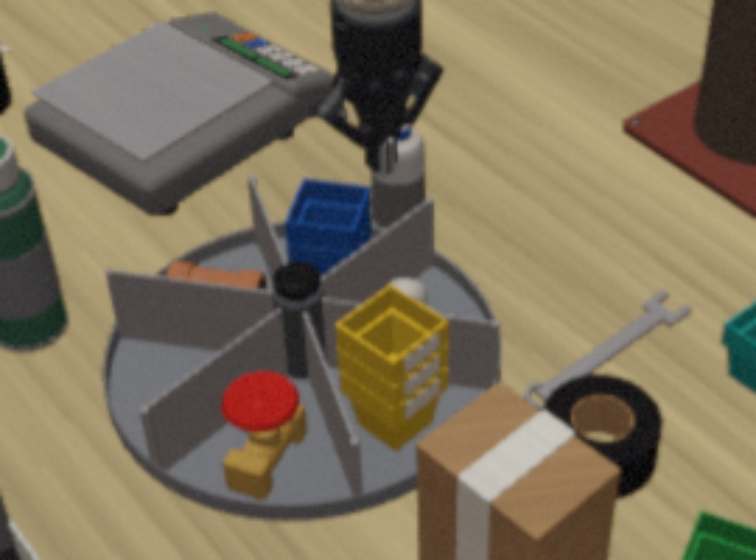

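View pics/w2.png

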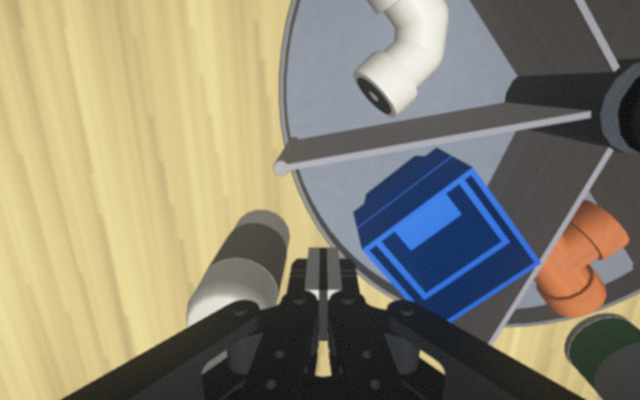

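```bash
python3 - <<'E'
from h import *
print(r.get_obs()['eef_pos'],r.get_obs()['joint_pos'])
p,d=cams.grab_frame('scene');c=cams.camera_params('scene');P=cloud(c,d)
for v in range(120,175,4): print(v,[np.round(P[v,u]*1000).tolist() for u in (302,305,308)])
cw=cams.camera_params('wrist');print(proj(cw,[[.46,-.0545,.114],[.46,-.0545,.133],[.438,-.0135,.135]]),cw['world_from_camera'][:3,3])
E
```

```text
[ 0.45909553 -0.05251508  0.11352167] [-1.63251731e+01 -5.83066507e+00  1.15702082e+02  7.97453317e-03
  7.01465420e+01 -1.62399739e+01]
120 [[487.0, -28.0, 297.0], [482.0, -24.0, 297.0], [474.0, -23.0, 294.0]]
124 [[487.0, -30.0, 285.0], [481.0, -26.0, 285.0], [476.0, -21.0, 286.0]]
128 [[477.0, -44.0, 263.0], [466.0, -47.0, 256.0], [460.0, -44.0, 255.0]]
132 [[479.0, -41.0, 254.0], [476.0, -34.0, 256.0], [466.0, -35.0, 251.0]]
136 [[479.0, -42.0, 242.0], [476.0, -35.0, 244.0], [460.0, -44.0, 232.0]]
140 [[478.0, -45.0, 228.0], [473.0, -39.0, 230.0], [464.0, -39.0, 225.0]]
144 [[466.0, -62.0, 202.0], [474.0, -38.0, 219.0], [454.0, -54.0, 201.0]]
148 [[476.0, -49.0, 201.0], [473.0, -41.0, 205.0], [462.0, -43.0, 198.0]]
152 [[471.0, -57.0, 182.0], [466.0, -51.0, 183.0], [461.0, -45.0, 184.0]]
156 [[471.0, -58.0, 169.0], [469.0, -47.0, 175.0], [461.0, -45.0, 172.0]]
160 [[425.0, -123.0, 94.0], [469.0, -48.0, 162.0], [463.0, -44.0, 161.0]]
164 [[425.0, -123.0, 80.0], [429.0, -104.0, 94.0], [426.0, -95.0, 98.0]]
168 [[380.0, -188.0, 2.0], [428.0, -107.0, 78.0], [426.0, -96.0, 84.0]]
172 [[390.0, -176.0, -1.0], [430.0, -104.0, 67.0], [424.0, -99.0, 67.0]]
[[323.16390987 235.96034496]
 [323.17302434 251.1767746 ]
 [277.05091593 175.74987718]] [0.46004393 0.02775928 0.29469846]
```

The fingers passed above the divider. The reported TCP z is 0.114, but the visible tips seem to be at about 0.155. I'll check that with the wrist depth before going lower.

```bash
python3 - <<'E'
from h import *
p,d=cams.grab_frame('wrist');c=cams.camera_params('wrist');P=cloud(c,d)
for v in range(240,330,8): print(v,[np.round(P[v,u]*1000).tolist() for u in (315,322,332)])
p,d=cams.grab_frame('scene');cv2.imwrite('pics/s3.png',cv2.resize(p[90:190,260:360],None,fx=6,fy=6)[:,:,::-1])
E
```

```text
240 [[452.0, -109.0, 2.0], [459.0, -109.0, 2.0], [466.0, -79.0, 67.0]]
248 [[456.0, -40.0, 157.0], [459.0, -41.0, 156.0], [464.0, -40.0, 157.0]]
256 [[456.0, -41.0, 164.0], [459.0, -40.0, 165.0], [464.0, -40.0, 165.0]]
264 [[457.0, -40.0, 171.0], [459.0, -40.0, 171.0], [463.0, -40.0, 171.0]]
272 [[457.0, -41.0, 177.0], [459.0, -40.0, 178.0], [463.0, -40.0, 177.0]]
280 [[457.0, -40.0, 183.0], [459.0, -40.0, 184.0], [463.0, -40.0, 184.0]]
288 [[457.0, -41.0, 188.0], [459.0, -41.0, 188.0], [463.0, -41.0, 188.0]]
296 [[457.0, -40.0, 194.0], [459.0, -43.0, 189.0], [463.0, -40.0, 194.0]]
304 [[457.0, -39.0, 200.0], [459.0, -47.0, 189.0], [463.0, -39.0, 200.0]]
312 [[457.0, -41.0, 202.0], [459.0, -50.0, 189.0], [463.0, -39.0, 204.0]]
320 [[457.0, -44.0, 202.0], [459.0, -54.0, 189.0], [463.0, -40.0, 207.0]]
328 [[457.0, -49.0, 199.0], [459.0, -57.0, 189.0], [463.0, -43.0, 207.0]]
```

View pics/s3.png

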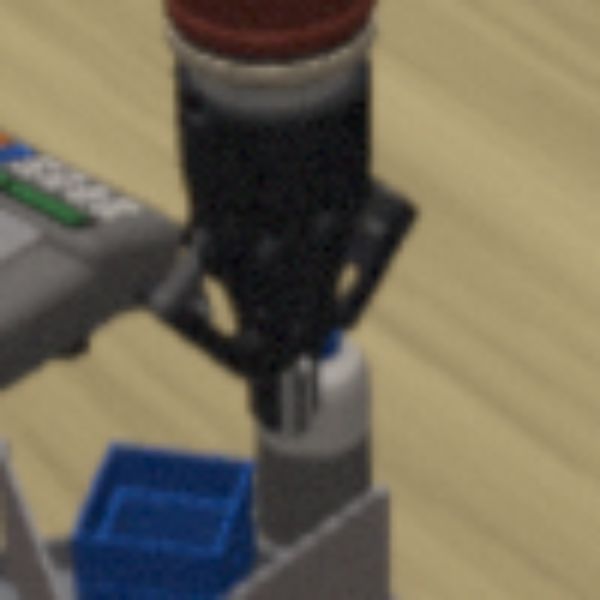

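Both cameras agree that the tips are about 42 mm higher than the reported TCP. From here I take tip z = reported z + 0.042. I'll go back into the elbow bay and lower by 42 mm.

Emit:
jog_arm:
  moves: "0 10 -4 0 0 0 0;0 12 -4 0 0 0 0;0 12 -4 0 0 0 0;0 14 -3 0 0 0 0;0 14 -2 0 0 0 0;0 14 0 0 0 0 0;0 0 0 0 0 0 0;0 0 0 0 0 0 0"

```text
time_s: 5.03
eef_pos: [0.4412, 0.0258, 0.1137]
ee_rot: [[0.0, -0.003, 1.0], [-0.0, 1.0, 0.003], [-1.0, -0.0, 0.0]]
contact_force: [0.8, -0.8, 0.3]
opening: -0.002
```

Emit:
jog_arm:
  moves: "10 0 0 0 0 0 0;12 0 0 0 0 0 0;12 0 0 0 0 0 0;6 0 0 0 0 0 0;0 0 0 0 0 0 0"

```text
time_s: 5.45
eef_pos: [0.44, 0.0241, 0.0715]
ee_rot: [[-0.004, 0.001, 1.0], [0.0, 1.0, -0.001], [-1.0, 0.0, -0.004]]
contact_force: [-0.0, -0.8, 0.2]
opening: 0.003
```

```bash
python3 - <<'E'
from h import *
p,d=cams.grab_frame('scene');cv2.imwrite('pics/s4.png',cv2.resize(p[90:240,240:390],None,fx=4,fy=4)[:,:,::-1])
p,d=cams.grab_frame('wrist');cv2.imwrite('pics/w4.png',p[:,:,::-1])
E
```

```text
(no output)
```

View pics/s4.png

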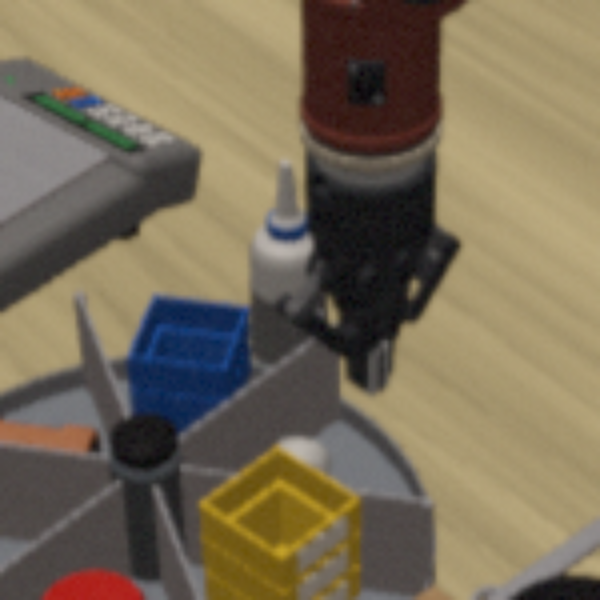

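View pics/w4.png

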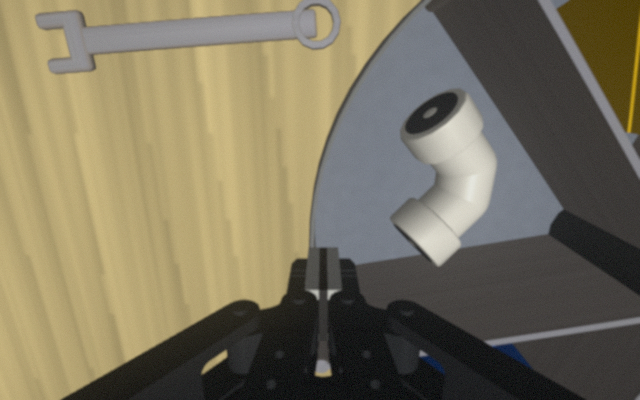

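Emit:
jog_arm:
  moves: "0 -8 2 0 0 0 0;0 -8 2 0 0 0 0;0 -9 2 0 0 0 0;0 -10 2 0 0 0 0;0 -11 2 0 0 0 0;0 -10 3 0 0 0 0;0 -10 4 0 0 0 0;0 -10 5 0 0 0 0"

```text
time_s: 6.22
eef_pos: [0.464, -0.0529, 0.0736]
ee_rot: [[-0.0, 0.001, 1.0], [0.0, 1.0, -0.001], [-1.0, 0.0, -0.0]]
contact_force: [0.6, 3.0, -0.8]
opening: -0.005
```

```bash
python3 - <<'E'
from h import *
print(r.get_obs()['eef_pos'])
p,d=cams.grab_frame('scene');cv2.imwrite('pics/s5.png',cv2.resize(p[90:290,180:390],None,fx=3,fy=3)[:,:,::-1])
E
```

```text
[ 0.46395756 -0.05288518  0.07355804]
```

View pics/s5.png

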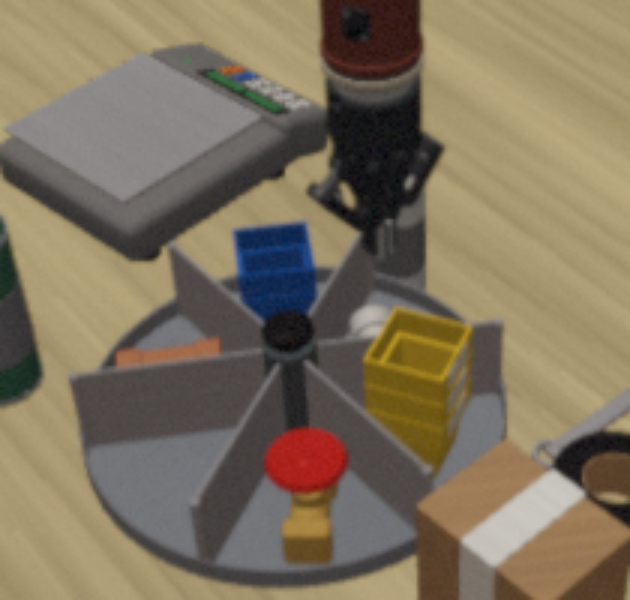

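The tray now turns counter-clockwise under a small 3 N force. I'll carry on along the arc.

Emit:
jog_arm:
  moves: "0 -9 5 0 0 0 0;0 -9 6 0 0 0 0;0 -9 7 0 0 0 0;0 -9 7 0 0 0 0;0 -8 8 0 0 0 0;0 -8 9 0 0 0 0;0 -7 9 0 0 0 0;0 -6 9 0 0 0 0"

```text
time_s: 6.93
eef_pos: [0.5245, -0.1178, 0.0734]
ee_rot: [[-0.0, 0.0, 1.0], [-0.0, 1.0, -0.0], [-1.0, -0.0, -0.0]]
contact_force: [-1.1, 1.4, 0.1]
opening: -0.001
```

Emit:
jog_arm:
  moves: "0 -5 8 0 0 0 0;0 -5 8 0 0 0 0;0 -4 8 0 0 0 0;0 -3 7 0 0 0 0;0 -2 6 0 0 0 0;0 -1 4 0 0 0 0;0 0 0 0 0 0 0;0 0 0 0 0 0 0"

```text
time_s: 7.6
eef_pos: [0.5652, -0.1367, 0.0736]
ee_rot: [[0.0, -0.001, 1.0], [-0.0, 1.0, 0.001], [-1.0, -0.0, 0.0]]
contact_force: [-0.5, 0.5, -0.1]
opening: -0.002
```

```bash
cat > ym.py <<'E'
from h import *
import sys
p,d=cams.grab_frame('top');c=cams.camera_params('top');P=cloud(c,d)
print(r.get_obs()['eef_pos'])
h=cv2.cvtColor(p,cv2.COLOR_RGB2HSV)
m=(h[...,0]>20)&(h[...,0]<32)&(h[...,1]>150)&(P[...,2]>.16)&(P[...,2]<.185)
m[:,:265]=0;m[:,395:]=0;m[:100]=0;m[240:]=0
q=P[m];print(len(q))
if len(q)>20:
    rc=cv2.minAreaRect((q[:,:2]*1000).astype(np.float32));print(np.round(rc[0],1),np.round(rc[1],1),rc[2])
    v=np.array(rc[0])-[601,16.5];print('angle',np.degrees(np.arctan2(v[1],v[0]))%360,np.hypot(*v))
cv2.imwrite(sys.argv[1],cv2.resize(p[90:260,250:420],None,fx=3.5,fy=3.5)[:,:,::-1])
E
python3 ym.py pics/t6.png
```

```text
[ 0.56495664 -0.13690219  0.07362323]
79
[496.1  31.3] [60.2 60.6] 80.8435287475586
angle 171.9767431614612 105.9564976813401
```

View pics/t6.png

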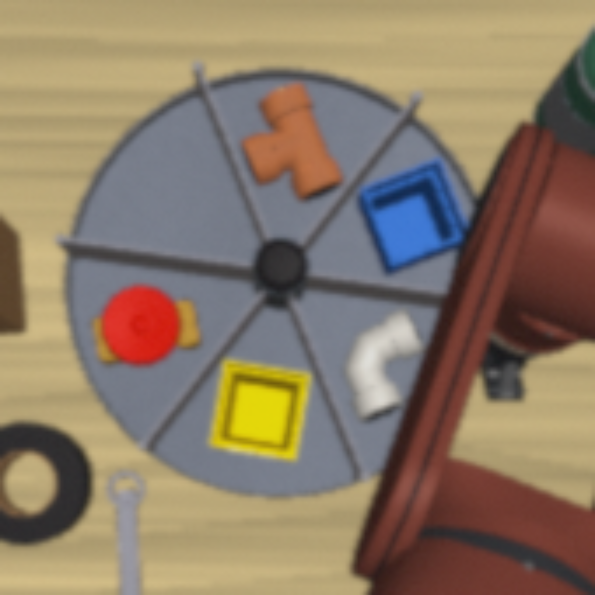

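Emit:
jog_arm:
  moves: "0 -1 4 0 0 0 0;0 -1 4 0 0 0 0;0 0 4 0 0 0 0;0 0 4 0 0 0 0;0 0 3 0 0 0 0;0 0 2 0 0 0 0;0 0 0 0 0 0 0;0 0 0 0 0 0 0"

```text
time_s: 8.32
eef_pos: [0.5862, -0.139, 0.0738]
ee_rot: [[0.001, -0.0, 1.0], [-0.001, 1.0, 0.0], [-1.0, -0.001, 0.001]]
contact_force: [0.5, 0.2, -0.0]
opening: 0.005
```

```bash
python3 ym.py pics/t7.png
```

```text
[ 0.58611443 -0.13898419  0.07382135]
72
[495.6  16. ] [59.8 59.5] 0.7507296800613403
angle 180.25766201053014 105.4237649896007
```

Yellow sits at 180.3°, so the rack is in position. I'll back off, rise, and go above the stack with the fingers open.

Emit:
jog_arm:
  moves: "0 0 -5 0 0 0 0;0 0 -4 0 0 0 0;-20 0 0 0 0 0 0;-35 0 0 0 0 0 0;-35 0 0 0 0 0 0;-35 0 0 0 0 0 0;-25 0 0 0 0 0 0;0 0 0 0 0 0 85"

```text
time_s: 9.03
eef_pos: [0.5798, -0.14, 0.2314]
ee_rot: [[0.011, 0.0, 1.0], [-0.004, 1.0, -0.0], [-1.0, -0.004, 0.011]]
contact_force: [1.2, -0.7, 0.4]
opening: 0.125
```

Emit:
jog_arm:
  moves: "0 25 -13 0 0 0 85;0 30 -15 0 0 0 85;0 30 -15 0 0 0 85;0 30 -15 0 0 0 85;0 25 -15 0 0 0 85;0 15 -8 0 0 0 85;0 0 0 0 0 0 85;0 0 0 0 0 0 85"

```text
time_s: 9.7
eef_pos: [0.4953, 0.0167, 0.2235]
ee_rot: [[0.0, -0.002, 1.0], [-0.0, 1.0, 0.002], [-1.0, -0.0, 0.0]]
contact_force: [0.4, -0.9, 0.4]
opening: 0.999
```

```bash
cat > wv.py <<'E'
from h import *
import sys
o=r.get_obs();print(o['eef_pos'],o['opening'])
p,d=cams.grab_frame('wrist');c=cams.camera_params('wrist');cv2.imwrite(sys.argv[1],p[:,:,::-1]);P=cloud(c,d)
np.savez('w.npz',p=p,P=P)
h=cv2.cvtColor(p,cv2.COLOR_RGB2HSV)
m=(h[...,0]>20)&(h[...,0]<32)&(h[...,1]>150)&(P[...,2]>.16)&(P[...,2]<.185)&(np.abs(P[...,0]-.496)<.06)&(np.abs(P[...,1]-.016)<.06)
q=P[m];print(len(q))
if len(q)>20:
    rc=cv2.minAreaRect((q[:,:2]*1000).astype(np.float32));print('tub',np.round(rc[0],1),np.round(rc[1],1),rc[2],np.median(q[:,2]))
# finger region: points near tool
E
python3 wv.py pics/w8.png
```

```text
[0.49526668 0.01674638 0.22348936] 0.998737945037388
2267
tub [497.1  15.7] [62.7 62. ] 88.59304809570312 0.1725953406991043
```

View pics/w8.png

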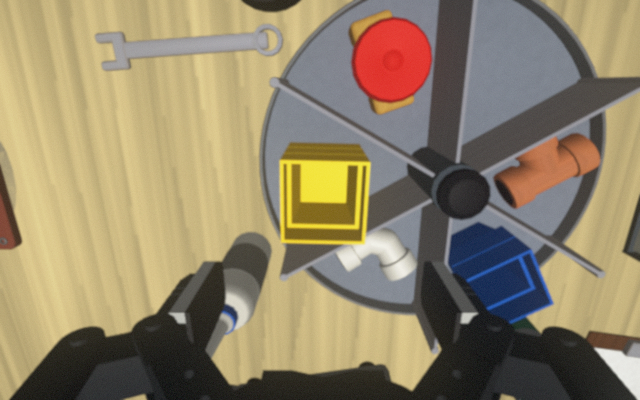

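```bash
python3 - <<'E'
import numpy as np
P=np.load('w.npz')['P']*1000
m=(P[...,2]>215)&(P[...,1]>-20)
for v in range(256,345,8):
    row=P[v];print(v,[(u,np.round(row[u]).tolist()) for u in (198,210,220,425,435,448)])
E
```

```text
256 [(198, [334.0, -117.0, 2.0]), (210, [349.0, -117.0, 1.0]), (220, [362.0, -117.0, 0.0]), (425, [603.0, -73.0, 85.0]), (435, [603.0, -58.0, 114.0]), (448, [618.0, -62.0, 106.0])]
264 [(198, [332.0, -129.0, 1.0]), (210, [452.0, 28.0, 283.0]), (220, [454.0, 25.0, 278.0]), (425, [539.0, 25.0, 278.0]), (435, [542.0, 27.0, 281.0]), (448, [640.0, -98.0, 56.0])]
272 [(198, [448.0, 27.0, 287.0]), (210, [453.0, 27.0, 287.0]), (220, [455.0, 23.0, 280.0]), (425, [539.0, 22.0, 278.0]), (435, [540.0, 27.0, 288.0]), (448, [545.0, 27.0, 287.0])]
280 [(198, [450.0, 27.0, 293.0]), (210, [454.0, 26.0, 292.0]), (220, [454.0, 19.0, 281.0]), (425, [539.0, 19.0, 279.0]), (435, [540.0, 25.0, 290.0]), (448, [543.0, 27.0, 293.0])]
288 [(198, [452.0, 27.0, 299.0]), (210, [455.0, 24.0, 293.0]), (220, [454.0, 17.0, 282.0]), (425, [539.0, 16.0, 281.0]), (435, [539.0, 23.0, 292.0]), (448, [541.0, 27.0, 299.0])]
296 [(198, [454.0, 27.0, 304.0]), (210, [454.0, 21.0, 294.0]), (220, [454.0, 13.0, 283.0]), (425, [539.0, 13.0, 283.0]), (435, [540.0, 19.0, 292.0]), (448, [540.0, 27.0, 303.0])]
304 [(198, [454.0, 25.0,
[... 359 characters left out ...]
8.0]), (210, [455.0, 12.0, 297.0]), (220, [407.0, -99.0, 153.0]), (425, [603.0, -137.0, 105.0]), (435, [539.0, 11.0, 295.0]), (448, [539.0, 20.0, 306.0])]
328 [(198, [455.0, 19.0, 309.0]), (210, [454.0, 9.0, 298.0]), (220, [409.0, -101.0, 161.0]), (425, [603.0, -144.0, 108.0]), (435, [540.0, 8.0, 296.0]), (448, [540.0, 17.0, 307.0])]
336 [(198, [454.0, 14.0, 308.0]), (210, [454.0, 6.0, 298.0]), (220, [410.0, -105.0, 167.0]), (425, [601.0, -148.0, 115.0]), (435, [539.0, 5.0, 298.0]), (448, [539.0, 15.0, 309.0])]
344 [(198, [465.0, 33.0, 334.0]), (210, [406.0, -102.0, 180.0]), (220, [349.0, -259.0, 1.0]), (425, [645.0, -260.0, -0.0]), (435, [604.0, -140.0, 137.0]), (448, [529.0, 33.0, 333.0])]
```

Open tips are at z≈0.278 with the reported TCP at 0.2235, an offset of 55 mm. The jaw centre (497,16) matches the tub centre (497,15.7). I'll descend until the tips sit on the top band only.

Emit:
jog_arm:
  moves: "25 0 0 0 0 0 85;25 0 0 0 0 0 85;25 0 0 0 0 0 85;20 0 0 0 0 0 85;12 0 0 0 0 0 85;8 0 0 0 0 0 85;4 0 0 0 0 0 85;0 0 0 0 0 0 85"

```text
time_s: 10.42
eef_pos: [0.4958, 0.0159, 0.1043]
ee_rot: [[-0.001, 0.001, 1.0], [0.0, 1.0, -0.001], [-1.0, 0.0, -0.001]]
contact_force: [0.5, 0.4, 0.1]
opening: 0.996
```

Emit:
jog_arm:
  moves: "0 0 0 0 0 0 70;0 0 0 0 0 0 70"

```text
time_s: 10.58
eef_pos: [0.4968, 0.0161, 0.1059]
ee_rot: [[0.002, 0.0, 1.0], [-0.0, 1.0, -0.0], [-1.0, -0.0, 0.002]]
contact_force: [-0.4, -1.0, -0.0]
opening: 0.823
```

```bash
python3 wv.py pics/w9.png; python3 - <<'E'
from h import *
P=np.load('w.npz')['P']*1000
for v in range(248,345,12):
    print(v,[(u,np.round(P[v,u]).tolist()) for u in (210,220,226,232,238,405,410,415,425)])
p,d=cams.grab_frame('scene');cv2.imwrite('pics/s9.png',cv2.resize(p[90:290,240:390],None,fx=3.9,fy=3)[:,:,::-1])
E
```

```text
[0.49684953 0.01608701 0.10592967] 0.8232596655293136
10751
tub [497.5  16.8] [63.3 71. ] 88.65025329589844 0.17056618735185902
248 [(210, [394.0, -47.0, -0.0]), (220, [403.0, -47.0, 0.0]), (226, [409.0, -46.0, 2.0]), (232, [436.0, -10.0, 75.0]), (238, [467.0, 39.0, 173.0]), (405, [528.0, 39.0, 174.0]), (410, [557.0, -9.0, 77.0]), (415, [559.0, -7.0, 80.0]), (425, [564.0, -5.0, 86.0])]
260 [(210, [393.0, -59.0, 0.0]), (220, [402.0, -59.0, 1.0]), (226, [458.0, 27.0, 160.0]), (232, [460.0, 27.0, 159.0]), (238, [467.0, 35.0, 174.0]), (405, [528.0, 35.0, 174.0]), (410, [534.0, 27.0, 161.0]), (415, [536.0, 27.0, 160.0]), (425, [561.0, -6.0, 99.0])]
272 [(210, [452.0, 24.0, 164.0]), (220, [458.0, 27.0, 170.0]), (226, [461.0, 28.0, 171.0]), (232, [463.0, 28.0, 170.0]), (238, [466.0, 30.0, 174.0]), (405, [533.0, 20.0, 158.0]), (410, [533.0, 25.0, 166.0]), (415, [533.0, 28.0, 171.0]), (425, [537.0, 27.0, 170.0])]
284 [(210, [457.0, 27.0, 178.0]), (220, [460.0, 27.0, 178.0]), (226, [463.0, 27.0, 179.0]), (232, [463.0, 23.0, 172.0]), (238, [463.0, 18.0, 164.0]), (405, [533.0, 15.0, 159.0]), (41
[... 709 characters left out ...]
2, [463.0, 11.0, 177.0]), (238, [427.0, -91.0, 45.0]), (405, [555.0, -59.0, 87.0]), (410, [533.0, 6.0, 172.0]), (415, [533.0, 12.0, 178.0]), (425, [533.0, 19.0, 188.0])]
332 [(210, [465.0, 29.0, 206.0]), (220, [463.0, 16.0, 190.0]), (226, [463.0, 11.0, 184.0]), (232, [463.0, 5.0, 177.0]), (238, [428.0, -96.0, 54.0]), (405, [557.0, -72.0, 84.0]), (410, [560.0, -70.0, 86.0]), (415, [533.0, 7.0, 180.0]), (425, [533.0, 15.0, 190.0])]
344 [(210, [469.0, 33.0, 215.0]), (220, [471.0, 33.0, 215.0]), (226, [473.0, 34.0, 216.0]), (232, [428.0, -93.0, 71.0]), (238, [430.0, -101.0, 63.0]), (405, [558.0, -85.0, 81.0]), (410, [561.0, -82.0, 84.0]), (415, [564.0, -80.0, 87.0]), (425, [523.0, 34.0, 216.0])]
```

View pics/w9.png

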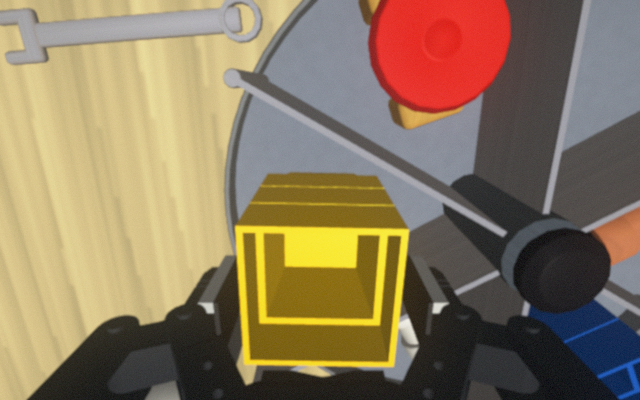

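View pics/s9.png

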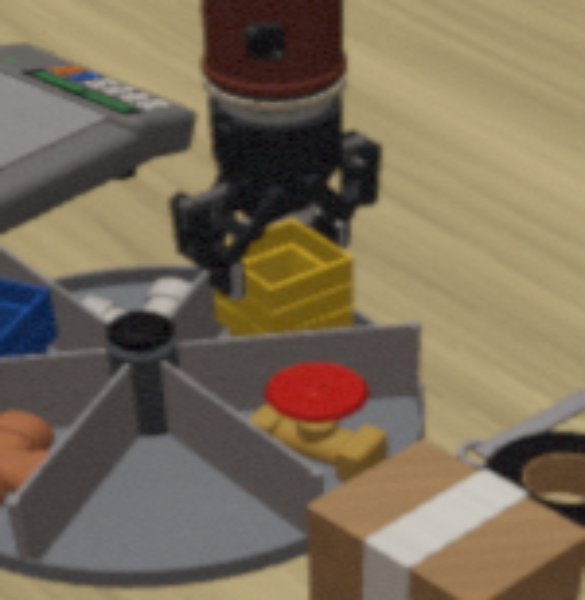

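Tips are at z≈0.158, on the top tub's band and centred (463 and 533 against the tub's 466 to 528). I'll lower 3 mm and close with 25 N.

Emit:
jog_arm:
  moves: "3 0 0 0 0 0 70;0 0 0 0 0 0 64;0 0 0 0 0 0 60;0 0 0 0 0 0 57;0 0 0 0 0 0 55;0 0 0 0 0 0 55"
  force: 25

```text
time_s: 11.18
eef_pos: [0.4959, 0.0163, 0.1018]
ee_rot: [[0.0, -0.0, 1.0], [0.0, 1.0, 0.0], [-1.0, 0.0, 0.0]]
contact_force: [-0.1, -0.3, 1.8]
opening: 0.726
```

```bash
python3 - <<'E'
from h import *
p,d=cams.grab_frame('wrist');P=cloud(cams.camera_params('wrist'),d)*1000
for v in (256,264,272,290): print(v,[(u,np.round(P[v,u]).tolist()) for u in (222,228,234,240,245,400,408,415)])
p,d=cams.grab_frame('scene');cv2.imwrite('pics/s10.png',cv2.resize(p[90:290,240:390],None,fx=3.9,fy=3)[:,:,::-1])
E
```

```text
256 [(222, [405.0, -53.0, 0.0]), (228, [411.0, -52.0, 2.0]), (234, [459.0, 27.0, 153.0]), (240, [468.0, 39.0, 174.0]), (245, [469.0, 37.0, 171.0]), (400, [526.0, 35.0, 167.0]), (408, [527.0, 39.0, 174.0]), (415, [557.0, -9.0, 83.0])]
264 [(222, [404.0, -61.0, 1.0]), (228, [410.0, -61.0, 1.0]), (234, [461.0, 28.0, 160.0]), (240, [468.0, 36.0, 175.0]), (245, [469.0, 34.0, 172.0]), (400, [526.0, 32.0, 168.0]), (408, [527.0, 35.0, 174.0]), (415, [534.0, 27.0, 159.0])]
272 [(222, [456.0, 24.0, 160.0]), (228, [460.0, 28.0, 166.0]), (234, [463.0, 27.0, 166.0]), (240, [467.0, 32.0, 174.0]), (245, [469.0, 31.0, 172.0]), (400, [526.0, 30.0, 171.0]), (408, [527.0, 32.0, 174.0]), (415, [532.0, 28.0, 167.0])]
290 [(222, [462.0, 28.0, 179.0]), (228, [464.0, 28.0, 179.0]), (234, [466.0, 28.0, 178.0]), (240, [467.0, 25.0, 174.0]), (245, [468.0, 25.0, 174.0]), (400, [526.0, 24.0, 173.0]), (408, [528.0, 25.0, 175.0]), (415, [529.0, 28.0, 179.0])]
```

View pics/s10.png

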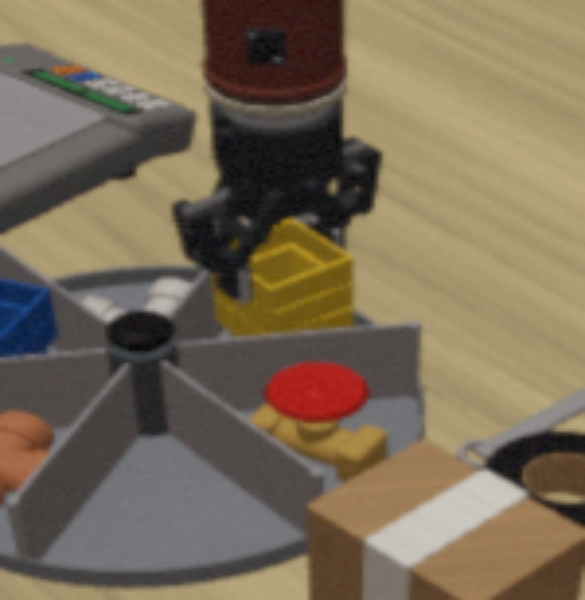

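The fingers are closed at 62 mm with tips at about 0.153, clear of the middle rim at 0.147. Lifting slowly now.

Emit:
jog_arm:
  moves: "-2 0 0 0 0 0 55;-3 0 0 0 0 0 55;-4 0 0 0 0 0 55;-4 0 0 0 0 0 55;-5 0 0 0 0 0 55;-6 0 0 0 0 0 55;-6 0 0 0 0 0 55;-6 0 0 0 0 0 55"

```text
time_s: 11.95
eef_pos: [0.4959, 0.0163, 0.1384]
ee_rot: [[0.0, 0.0, 1.0], [-0.0, 1.0, -0.0], [-1.0, -0.0, 0.0]]
contact_force: [-0.1, -0.0, 0.5]
opening: 0.721
```

```bash
python3 - <<'E'
from h import *
p,d=cams.grab_frame('scene');cv2.imwrite('pics/s11.png',cv2.resize(p[90:290,240:390],None,fx=3.9,fy=3)[:,:,::-1])
E
```

```text
(no output)
```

View pics/s11.png

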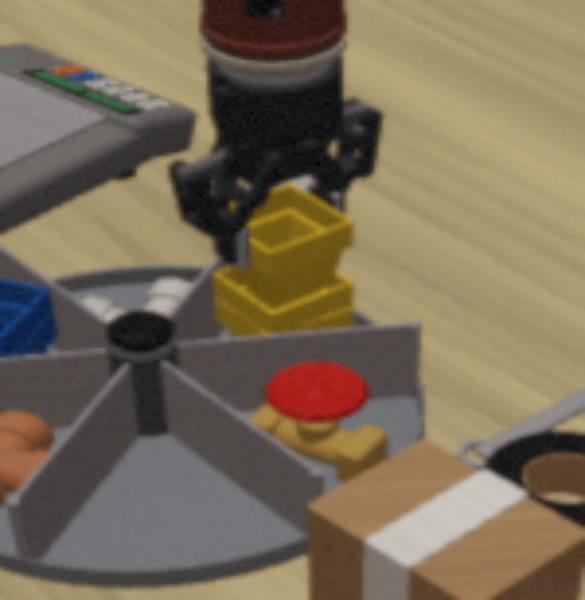

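Emit:
jog_arm:
  moves: "-8 0 0 0 0 0 55;-10 0 0 0 0 0 55;-12 0 0 0 0 0 55;-12 0 0 0 0 0 55;-12 0 0 0 0 0 55;-12 0 0 0 0 0 55;-10 0 0 0 0 0 55;-6 0 0 0 0 0 55"

```text
time_s: 12.67
eef_pos: [0.4965, 0.0162, 0.2218]
ee_rot: [[0.002, -0.0, 1.0], [-0.0, 1.0, 0.0], [-1.0, -0.0, 0.002]]
contact_force: [0.4, -0.2, 0.1]
opening: 0.723
```

```bash
python3 ym.py pics/t12.png; python3 - <<'E'
from h import *
c=cams.camera_params('top')
q=plane(c,np.array([(337,118),(592,72),(650,342),(387,382)])/4+[360,150],.078)*1000
print(q[:,:2].round(1),q.mean(0)); print(np.linalg.norm(np.roll(q,1,0)-q,axis=1))
p=np.load('top0.npz')['p']; 
# scene cross-check
p,d=cams.grab_frame('scene');cv2.imwrite('pics/s12.png',cv2.resize(p[80:300,160:400],None,fx=3.2,fy=2.7)[:,:,::-1])
P=cloud(cams.camera_params('scene'),d)
m=(abs(P[...,2]-.079)<.004)&(P[...,1]<-.25)&(P[...,1]>-.6)&(P[...,0]<.65)
q=P[m][:,:2]*1000;print(len(q),q.mean(0),cv2.minAreaRect(q.astype(np.float32)))
E
```

```text
[0.49693695 0.01614731 0.22243625]
0
[[ 578.7 -294.3]
 [ 612.1 -465.4]
 [ 430.4 -501.8]
 [ 400.7 -327.2]] [ 505.49128422 -397.19072976   78.        ]
[180.99005335 174.35272146 185.27729642 177.06636164]
2199 [ 450.81221767 -398.29989193] ((-32.00738525390625, -441.6927185058594), (1358.0528564453125, 274.49835205078125), 1.5744869709014893)
```

View pics/s12.png

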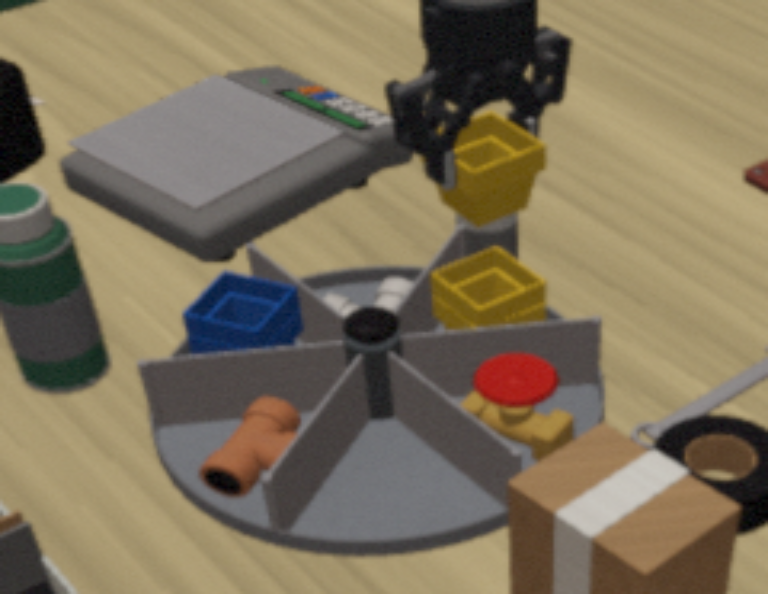

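Emit:
jog_arm:
  moves: "0 -15 0 0 0 0 55;0 -25 0 0 0 0 55;0 -30 1 0 0 0 55;0 -30 1 0 0 0 55;0 -30 1 0 0 0 55;0 -30 1 0 0 0 55;0 -30 1 0 0 0 55;0 -30 1 0 0 0 55"

```text
time_s: 13.43
eef_pos: [0.5011, -0.2049, 0.2186]
ee_rot: [[-0.001, 0.0, 1.0], [0.001, 1.0, -0.0], [-1.0, 0.001, -0.001]]
contact_force: [0.8, 0.6, -1.2]
opening: 0.727
```

Emit:
jog_arm:
  moves: "0 -30 1 0 0 0 55;0 -30 1 0 0 0 55;0 -30 0 0 0 0 55;0 -30 0 0 0 0 55;0 -30 0 0 0 0 55;0 -25 0 0 0 0 55;0 -18 0 0 0 0 55;0 0 0 0 0 0 55"

```text
time_s: 14.1
eef_pos: [0.5024, -0.4, 0.2178]
ee_rot: [[-0.002, 0.003, 1.0], [0.0, 1.0, -0.003], [-1.0, 0.0, -0.002]]
contact_force: [0.1, -0.2, -0.2]
opening: 0.724
```

```bash
python3 - <<'E'
from h import *
print(r.get_obs()['eef_pos'])
p,d=cams.grab_frame('wrist');cv2.imwrite('pics/w13.png',p[:,:,::-1]);np.savez('w.npz',p=p,P=cloud(cams.camera_params('wrist'),d))
p,d=cams.grab_frame('scene');cv2.imwrite('pics/s13.png',cv2.resize(p[60:220,150:330],None,fx=4,fy=3.6)[:,:,::-1])
E
```

```text
[ 0.50242475 -0.39995501  0.21784732]
```

View pics/w13.png

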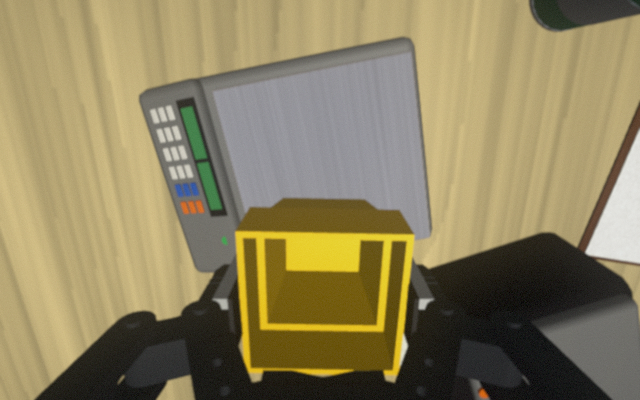

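View pics/s13.png

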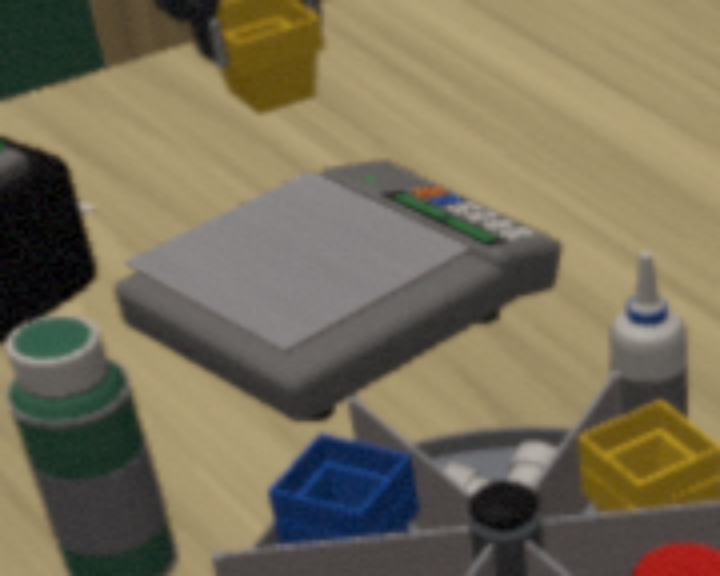

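```bash
python3 - <<'E'
from h import *
cs=cams.camera_params('scene');cw=cams.camera_params('wrist')
print(proj(cs,[[.503,-.4,.285],[.503,-.4,.22],[.505,-.397,.078]]))
q=np.array([(130,264),(310,174),(468,248),(285,348)])/[4,3.6]+[150,60]
Q=plane(cs,q,.078)*1000;print(Q.round(),Q.mean(0))
Q=plane(cw,[(210,88),(411,47),(431,237)],.078)*1000;print(Q.round(),(Q[0]+Q[2])/2)
P=np.load('w.npz')['P'];print(P[100:200:30,300]*1000, P[234,320]*1000,P[330,320]*1000,P[372,320]*1000)
E
```

```text
[[213.9153127   64.84435017]
 [217.67073062  86.56425657]
 [224.94414718 129.99309477]]
[[ 610. -461.   78.]
 [ 439. -494.   78.]
 [ 405. -323.   78.]
 [ 578. -292.   78.]] [ 508.2405925 -392.4283      78.       ]
[[ 403. -319.   78.]
 [ 580. -285.   78.]
 [ 614. -464.   78.]] [ 508.7682715  -391.64721073   78.        ]
[[ 483.35082533 -330.78316139   79.56671649]
 [ 482.7792887  -357.32262469   80.06522561]
 [ 482.09338892 -385.40959115   79.44355361]
 [ 481.35641323 -415.17739853   78.73158051]] [ 503.07177488 -367.52602825  289.57900201] [ 502.55308292 -424.93411561  268.41366765] [ 502.74051382 -427.93181327  289.87247517]
```

Platform centre agrees across three views at about (508,-393). The tub is at (503,-398), so I'll shift +5 mm in each and descend.

Emit:
jog_arm:
  moves: "10 2 2 0 0 0 55;22 2 2 0 0 0 55;28 1 1 0 0 0 55;28 0 0 0 0 0 55;22 0 0 0 0 0 55;12 0 0 0 0 0 55;8 0 0 0 0 0 55;4 0 0 0 0 0 55"

```text
time_s: 14.87
eef_pos: [0.5087, -0.3905, 0.0845]
ee_rot: [[-0.001, -0.001, 1.0], [0.001, 1.0, 0.001], [-1.0, 0.001, -0.001]]
contact_force: [-0.1, 0.0, -0.6]
opening: 0.724
```

Emit:
jog_arm:
  moves: "2 0 0 0 0 0 55;1 0 0 0 0 0 55;1 0 0 0 0 0 55;0 0 0 0 0 0 55"

```text
time_s: 15.2
eef_pos: [0.5093, -0.3923, 0.0828]
ee_rot: [[0.001, 0.0, 1.0], [-0.001, 1.0, -0.0], [-1.0, -0.001, 0.001]]
contact_force: [0.7, -0.0, -1.3]
opening: 0.723
```

```bash
python3 - <<'E'
from h import *
print(r.get_obs()['eef_pos'])
p,d=cams.grab_frame('wrist');P=cloud(cams.camera_params('wrist'),d);h=cv2.cvtColor(p,cv2.COLOR_RGB2HSV)
m=(h[...,0]>20)&(h[...,0]<32)&(h[...,1]>150)
q=P[m];print('rim z',np.nanpercentile(q[:,2],[90,97,99]))
p,d=cams.grab_frame('scene');cv2.imwrite('pics/s14.png',cv2.resize(p[60:220,150:330],None,fx=4,fy=3.6)[:,:,::-1])
E
```

```text
[ 0.50933417 -0.39228328  0.08276722]
rim z [0.15460953 0.15551542 0.1938532 ]
```

View pics/s14.png

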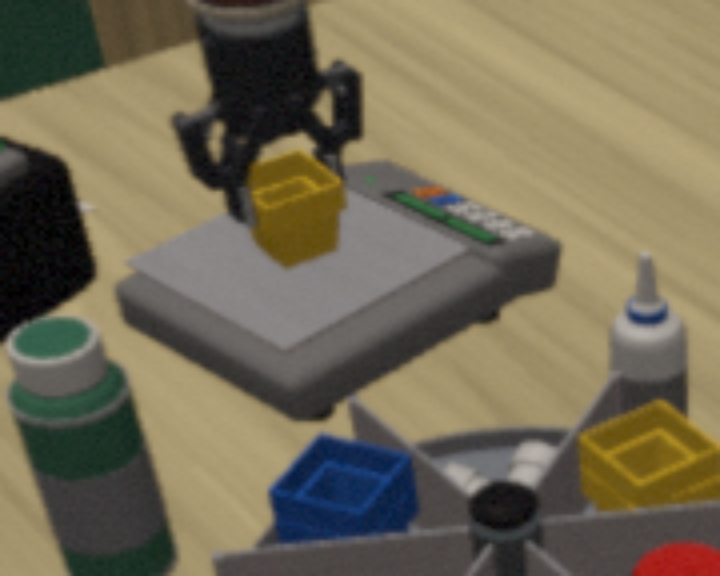

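Emit:
jog_arm:
  moves: "3 0 0 0 0 0 55;2 0 0 0 0 0 55;2 0 0 0 0 0 55;1 0 0 0 0 0 55;0 0 0 0 0 0 55;0 0 0 0 0 0 55"

```text
time_s: 15.8
eef_pos: [0.5087, -0.3916, 0.0734]
ee_rot: [[-0.0, -0.0, 1.0], [0.0, 1.0, 0.0], [-1.0, 0.0, -0.0]]
contact_force: [-0.1, -0.2, -0.7]
opening: 0.721
```

Emit:
jog_arm:
  moves: "1 0 0 0 0 0 55;0 0 0 0 0 0 55"

```text
time_s: 15.97
eef_pos: [0.509, -0.3919, 0.0729]
ee_rot: [[0.0, -0.0, 1.0], [-0.0, 1.0, 0.0], [-1.0, -0.0, 0.0]]
contact_force: [-0.0, 0.1, -0.3]
opening: 0.726
```

Emit:
jog_arm:
  moves: "1 0 0 0 0 0 55;0 0 0 0 0 0 55;0 0 0 0 0 0 55"

```text
time_s: 16.22
eef_pos: [0.509, -0.392, 0.0729]
ee_rot: [[0.0, -0.0, 1.0], [-0.001, 1.0, 0.0], [-1.0, -0.001, 0.0]]
contact_force: [-1.1, 2.9, 6.0]
opening: 0.726
```

The tub is seated, with 6 N upward. Releasing.

Emit:
jog_arm:
  moves: "0 0 0 0 0 0 63;0 0 0 0 0 0 66;0 0 0 0 0 0 72;0 0 0 0 0 0 80;0 0 0 0 0 0 85;0 0 0 0 0 0 85;0 0 0 0 0 0 85"

```text
time_s: 16.8
eef_pos: [0.5087, -0.3917, 0.0715]
ee_rot: [[-0.0, -0.0, 1.0], [0.0, 1.0, 0.0], [-1.0, 0.0, -0.0]]
contact_force: [-0.6, 0.3, 0.0]
opening: 0.993
```

Emit:
jog_arm:
  moves: "-5 0 0 0 0 0 85;-10 0 0 0 0 0 85;-15 0 0 0 0 0 85;-20 0 0 0 0 0 85;-30 0 0 0 0 0 85;-30 0 0 0 0 0 85;-20 0 0 0 0 0 85;0 0 0 0 0 0 85"

```text
time_s: 17.47
eef_pos: [0.5114, -0.3942, 0.2097]
ee_rot: [[0.008, -0.0, 1.0], [-0.008, 1.0, 0.0], [-1.0, -0.008, 0.008]]
contact_force: [1.1, 0.3, 0.3]
opening: 0.997
```

```bash
python3 - <<'E'
from h import *
p,d=cams.grab_frame('wrist');cv2.imwrite('pics/w15.png',p[:,:,::-1]);c=cams.camera_params('wrist');P=cloud(c,d);h=cv2.cvtColor(p,cv2.COLOR_RGB2HSV)
m=(h[...,0]>20)&(h[...,0]<32)&(h[...,1]>150)&(P[...,2]>.138)&(P[...,2]<.152)
q=P[m];print(cv2.minAreaRect((q[:,:2]*1000).astype(np.float32)),np.median(q[:,2]))
p,d=cams.grab_frame('scene');cv2.imwrite('pics/s15.png',p[:,:,::-1])
P=cloud(cams.camera_params('scene'),d);h=cv2.cvtColor(p,cv2.COLOR_RGB2HSV)
m=(h[...,0]>20)&(h[...,0]<32)&(h[...,1]>150)&(P[...,2]>.136)&(P[...,2]<.154)&(P[...,0]<.56)&(P[...,1]>-.03)&(P[...,1]<.08)
q=P[m];print('stack',len(q),cv2.minAreaRect((q[:,:2]*1000).astype(np.float32)),np.percentile(q[:,2],90))
E
```

```text
((508.9330749511719, -390.35284423828125), (61.385498046875, 60.99552536010742), 88.78995513916016) 0.1418136609176909
stack 282 ((496.018798828125, 15.295913696289062), (64.35468292236328, 65.89090728759766), 89.60174560546875) 0.14758121743182978
```

View pics/w15.png

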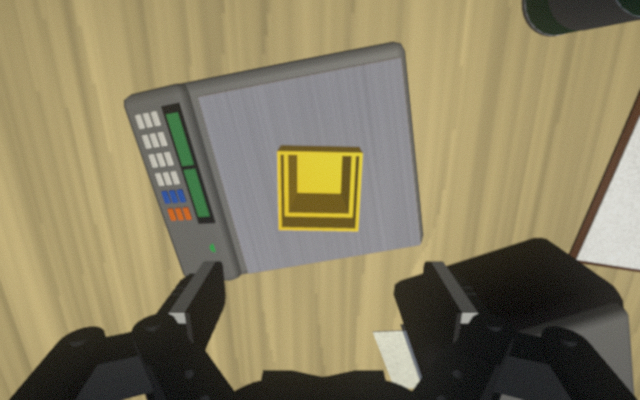

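View pics/s15.png

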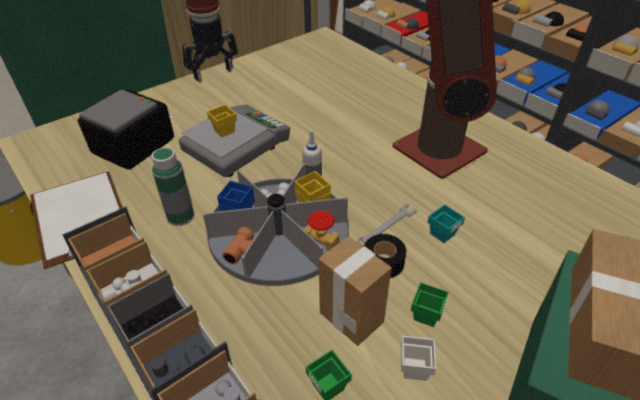

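The top tub stands upright in the middle of the platform, at (320,188) in the wrist view. The other two are nested at the front of the rack, at (313,187) in the scene view. The bottle, wrench and other bench items look unmoved. Handing in.

```bash
python3 -c "
from cell import job
print(job.job_done())"
```

```text
the job is handed in; nothing more can be done
None
```

The rack is turned so the yellow stack faces the front, and the top yellow tub stands upright on the scale's platform. I handed the job in after about 18 s of the 72 s. No verdict was reported.

- **Rack:** I turned it about 80° by pushing the rim of the divider between the elbow and blue bays. The stack measured 180.3° against a target of 180°. After the lift, the two remaining tubs measured about 1 mm off the front line, their top rim at 0.147 m, so still nested.
- **Top tub:** I gripped only its band with 25 N and lifted it straight up. On the scale it measured (509, −390) mm, about 2 mm from the platform centre at (508, −393). Its rim is about 142 mm up, roughly as expected. The gripper was clear above it.
- **Other things:** In the last picture the bottle, can, carton, wrench and tape look unmoved. I checked those by eye only, not by measurement.

**Readings that disagreed:** the fingertips sat about 42 mm above the reported TCP when shut, and about 55 mm when open. Because of this, my first push passed over the divider without touching it. I then worked from the camera measurements of the fingertips. The first depth estimate of the platform centre was also about 13 mm off, because it included the scale's body; I used the values from the platform's corners instead.

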